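# Refit the tongued cover on a printer's control box

### The arm

A 6-joint arm with a two-finger parallel gripper is mounted at the origin on the work surface. World frame = base frame: x ahead of the robot, y to its left, z up, the work surface at z = 0. Lengths are in m, angles in rad, forces in N, time in s.
With the tool pointing down it reaches from about 0.275 to 0.825 m from the base axis. Payload 5.2 kg.
Tool frame: the origin (TCP) lies midway between the tips of the shut fingers; the grasp point (between the pads) lies 19 mm behind it; z points along the fingers, y is the direction in which the jaws open and shut (so a half turn about z gives the same grasp; the last joint's range is limited). The gripper opens to 93 mm and grips with 3 to 60 N. Pads are 15 mm wide; open, the fingers measure 128 mm over their backs; the gripper's body (75 mm by 188 mm) begins 65 mm behind the grasp point.
Start: joints at [-1.42, 0.259, 1.535, -0, 1.348, -0.203], TCP at [0.191, -0.516, 0.219] pointing down, gripper open.
Joint ranges: [-3.14, 3.14], [-0.91, 2.08], [0.19, 2.58], [-1.22, 4.36], [0.22, 2.71], [-3.12, 3.12]. Speed limits (rad/s): [2.57, 2.57, 3.14, 3.14, 3.14, 3.14].

### API

Orientations are given as a unit quaternion [x, y, z, w].
In Python, from rig import robot gives the robot as it stands. The module is installed in compiled form; this text tells all that it offers.
- The arm moves only by the shell command python3 -m creep 'ROWS'. ROWS is JSON, a list of rows, each an object of numbers: "dx", "dy", "dz": the shift along the world's x, y, z in mm; "spin": the turn about the world's z in rad; "grip": the finger opening in mm, from 0 to 93. In form: [{"dx": .., "dy": .., "dz": .., "spin": .., "grip": ..}, ...]. A call has 1 to 5 rows; each row shifts and turns the pose as measured when the row begins; what a row does not reach is not made up. A row lasts 1/8 s, in which the tool goes at most 62.5 mm and 10.7 degrees, less where a joint would pass 70% of its speed; a pose out of reach is approached as far as the arm can. A call is refused whole if a number of a shift passes 62.5 or a number of a turn 0.188, either way. A call with a gripper value outside its range is refused whole. The fingers move at their own pace and stop on an object; the grip force is fixed at half the most. Time passes only in rows, so rows that do not move let the fingers close. It gives the time, the measured TCP pose, the force and the opening at its end, in the units of the state.
- robot.state(): the state, without advancing time (a new reading comes with each control period).
- robot.camera(name): name is "side" or "top" or "wrist"; returns (picture, depth): 384x512x3 uint8, blue, green, red; 384x512 float32, m along the optical axis (not along the pixel's ray), 0 where there is no reading.
- robot.camera_params(name): a dict with "intrinsics" (3x3 intrinsics, pixels), "k1" (the pictures are not rectified: a ray, as slopes to the right and down, at radius r is drawn at 1 + k1 r^2 times it, then the intrinsics apply), "view" (4x4, takes a point from world to camera coordinates). Camera axes: x right, y down, z forward; pixel columns grow to the right and rows downward; lengths in m; the calibration is good to about 2 mm. A picture is of the moment at which its call begins: read the wrist's pose just before it. camera_params takes no time and is no camera call; for the wrist camera it gives the pose at the moment of the call.
- robot.hand_in(): hands the job in, once; it reports no verdict.
The state is a dict: "t": time; "joint_positions": joint angles; "qvel": joint speeds; "tau": joint torques, N m; "tcp_pos": TCP position; "tool_rot": TCP orientation; "ft_force": force on the tool from outside, world axes, zero at the start; "ft_torque": the same for the moment, N m; "finger_gap": finger opening in m.
Only numpy, scipy, OpenCV 4.12 (cv2) and the standard library are available. Lean on these libraries where they do the work, as an engineer would, in place of code of your own. Each camera call takes 0.05 s, during which the arm holds its last target.

### The job

Close the open control box: take the longer cover, the one with a tongue on its edge, by its handle and put the tongue under the box's lip with the cover angled, its other end raised by some 15 to 25 degrees. Then, still holding it, lower the cover flat so that it lies inside the far rim, centred on the box with the tongue under the lip, and let go. Leave the shorter cover where it lies.

Things in the scene. Friction and masses are not known exactly. Their poses are not given: they have to be found in the camera images.
- long_cover: The cover to fit: loose grey plastic lid, 0.25 kg, flat on the table left or right of the box, handle up. 172 mm long (x) with its tongue: panel 130 mm wide (y), 6 mm thick, x -62 to 86 mm. Origin: middle of its length and width, on the underside; z up. Over the origin a black fin handle 14 mm thick (x), 70 mm long (y), z 6 to 45 mm. Tongue end -x faces the robot within 17 degrees at the start.
- tongue (a point): Middle of the long cover's tongue tip, on the underside: (-86, 0, 0) mm in the cover's frame, same axes. The tongue is narrower than the panel: 96 mm wide (y), 4 mm thick, sticking out 24 mm towards -x, undersides flush.
- control_box: Open steel box, fixed, 200 (x) by 160 mm (y), green board inside. Origin: centre of underside; z up; lip end -x faces the robot within 15 degrees. Cover rests level at z = 45 mm, on flanges 30 to 50 mm wide. Groove under the lip: back wall x = -94, lip edge x = -72 mm, 14 mm clear height at the edge, 10 at the back; lip top z = 64 mm. Far rim: inner face x = 94, top z = 57 mm. No side rims.
- short_cover: Bystander, leave alone: a loose lid of the same look and handle but only 110 mm long (x) by 130 mm wide (y), without a tongue, on the table at the other side of the box. Origin: centre of its underside, z up.
Things that resemble listed ones, but are neither listed nor needed, are in the scene too. What is shaped like the long_cover but red is not meant.

How it is judged:
By the outcome, as a careful person would: the job done as asked, in the order asked, and still so for the second after the job is handed in, with the robot touching nothing.
It also fails if it takes over 43 s, if anything falls off the work surface, if the arm or the gripper's body presses on something with over 40 N, if the wrist force passes 120 N, or if a joint passes its speed limit or range.

## Working session

There is one attempt and no reset: what is moved stays moved. The work goes in short steps, Python scripts to look and compute and a shell command to move; the robot and the scene stay as the last step left them, time stands still between calls to the robot, and variables do not carry over. Pictures are saved under pics/ and viewed, and the job is handed in when it is done.

```bash
mkdir -p pics
cat > h.py <<'E'
import numpy as np,cv2
from rig import robot
def grab(n):
    p=robot.camera_params(n); im,d=robot.camera(n); return p,im,d
def rays(p,uv):
    K=np.array(p['intrinsics']);uv=np.asarray(uv,float).reshape(-1,1,2)
    n=cv2.undistortPoints(uv,K,np.array([p['k1'],0,0,0,0.])).reshape(-1,2)
    V=np.array(p['view']);R=V[:3,:3];t=V[:3,3]
    return -R.T@t,(np.c_[n,np.ones(len(n))])@R
def onplane(p,uv,z):
    o,d=rays(p,uv); return o+d*((z-o[2])/d[:,2])[:,None]
def cloud(p,dep):
    h,w=dep.shape; u,v=np.meshgrid(np.arange(w),np.arange(h))
    o,d=rays(p,np.stack([u.ravel(),v.ravel()],1)); 
    return (o+d*dep.ravel()[:,None]).reshape(h,w,3)
def proj(p,X):
    V=np.array(p['view']);r,_=cv2.Rodrigues(V[:3,:3])
    return cv2.projectPoints(np.asarray(X,float).reshape(-1,1,3),r,V[:3,3],np.array(p['intrinsics']),np.array([p['k1'],0,0,0,0.]))[0].reshape(-1,2)
E
python3 - <<'E'
from h import *
s=robot.state();print(s)
for n in('top','side'):
    p,im,d=grab(n);cv2.imwrite(f'pics/{n}0.png',im);np.savez(f'{n}0.npz',im=im,d=d);print(n,p)
E
```

```text
{'t': 0.0, 'joint_positions': array([-1.41981258e+00,  2.59306322e-01,  1.53608068e+00,  1.23877842e-05,
        1.34797452e+00, -2.02816670e-01]), 'qvel': array([-0.00182725, -0.00075841,  0.00045588, -0.001658  ,  0.00071269,
       -0.00092503]), 'tau': array([-3.96523146e-04, -4.37309039e+01, -2.84000677e+01,  7.21004186e-02,
        4.11540200e-02, -1.06442735e-04]), 'tcp_pos': array([ 0.19049094, -0.51538468,  0.2178384 ]), 'tool_rot': array([ 9.84393776e-01,  1.75977587e-01,  2.89563573e-05, -8.83980486e-04]), 'ft_force': array([ 0.29679908,  0.34799018, -0.35845598]), 'ft_torque': array([0.03433066, 0.0165997 , 0.03695854]), 'finger_gap': 0.0929799625812724}
top {'intrinsics': array([[378.4632244 ,   0.        , 254.18140761],
       [  0.        , 378.4632244 , 188.15041962],
       [  0.        ,   0.        ,   1.        ]]), 'k1': -0.1233302991269987, 'view': array([[-0.02178433, -0.99964771, -0.01516263,  0.0096424 ],
       [-0.99761376,  0.02272886, -0.0651935 ,  0.45959187],
       [ 0.06551516,  0.01370626, -0.99775744,  0.93368274],
       [ 0.        ,  0.        ,  0.        ,  1.        ]])}
side {'intrinsics': array([[406.75727289,   0.        , 254.26232356],
       [  0.        , 406.75727289, 194.54278879],
       [  0.        ,   0.        ,   1.        ]]), 'k1': 0.03688030451932294, 'view': array([[ 0.98069386, -0.19481899, -0.01688518, -0.47212406],
       [-0.12591259, -0.56303627, -0.81678404,  0.08899397],
       [ 0.14961807,  0.80314116, -0.57669638,  0.91952622],
       [ 0.        ,  0.        ,  0.        ,  1.        ]])}
```

View pics/top0.png

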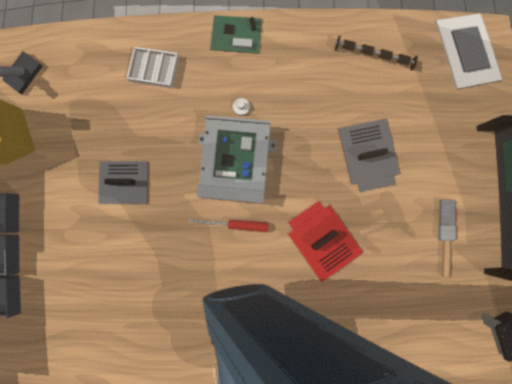

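View pics/side0.png

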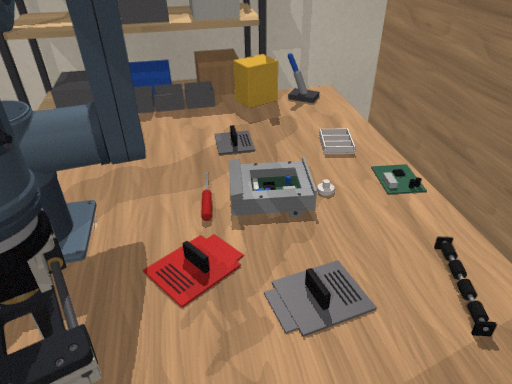

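Run:
```python
from h import *
p=robot.camera_params('top');f=np.load('top0.npz');im=f['im'];d=f['d']
C=cloud(p,d)
print('table z',np.median(C[200:260,150:180,2]))
big=cv2.resize(im[95:285,90:410],None,fx=2.5,fy=2.5,interpolation=cv2.INTER_CUBIC);cv2.imwrite('pics/topz.png',big)
hsv=cv2.cvtColor(im,cv2.COLOR_BGR2HSV)
# cover: grey low sat
sub=np.zeros(d.shape,np.uint8);sub[110:200,325:410]=1
m=((hsv[...,1]<60)&(sub>0)).astype(np.uint8)
m=cv2.morphologyEx(m,cv2.MORPH_CLOSE,np.ones((5,5)))
n,l,st,c=cv2.connectedComponentsWithStats(m);i=1+np.argmax(st[1:,4]);print(st[i],c[i])
cn=max(cv2.findContours((l==i).astype(np.uint8),0,1)[0],key=cv2.contourArea)[:,0]
w=onplane(p,cn,0.006)[:,:2]
print('panel z',np.median(C[...,2][l==i]))
r=cv2.minAreaRect((w*1000).astype(np.float32));print('cover rect',r)
print('axes pts',cv2.boxPoints(r))
# handle dark
mh=((im.max(2)<45)&(l==i)).astype(np.uint8)
n,l2,st,c=cv2.connectedComponentsWithStats(mh)
for j in range(1,n):
  if st[j,4]>30:
    q=np.argwhere(l2==j)[:,::-1];w2=onplane(p,q,0.045)[:,:2]*1000
    print('dark',st[j],cv2.minAreaRect(w2.astype(np.float32)),'zmax',np.percentile(C[l2==j][:,2],90))
# box by height
hx=np.zeros_like(sub);hx[100:215,185:285]=1
for lo,hi,zz in((.060,.070,.064),(.052,.0595,.057),(.040,.050,.045)):
  mm=((C[...,2]>lo)&(C[...,2]<hi)&(hx>0)).astype(np.uint8)
  n,l3,st,c=cv2.connectedComponentsWithStats(mm)
  for j in range(1,n):
    if st[j,4]>60:
      q=np.argwhere(l3==j)[:,::-1];w3=C[l3==j][:,:2]*1000
      print(zz,st[j],np.median(C[l3==j][:,2]),cv2.minAreaRect(w3.astype(np.float32)))
```

```text
table z -9.745372778591221e-06
[ 339  119   61   72 3125] [369.55744 154.33376]
panel z 0.005709311169785569
cover rect ((538.6022338867188, -299.73663330078125), (170.2688446044922, 130.21075439453125), 10.940057754516602)
axes pts [[ 442.65918 -251.97144]
 [ 467.37085 -379.8158 ]
 [ 634.5453  -347.50183]
 [ 609.8336  -219.65747]]
0.064 [197 185  68  17 473] 0.06185061468934494 ((445.7019958496094, 56.35862350463867), (160.40248107910156, 27.690656661987305), 83.99011993408203)
0.057 [205 115  66   9 186] 0.05657879471840033 ((626.9685668945312, 36.0113525390625), (159.9644775390625, 7.286569595336914), 83.40311431884766)
0.057 [206 190  56  13 209] 0.05828425270529625 ((439.045654296875, 48.739830017089844), (133.70252990722656, 19.827434539794922), 83.3981704711914)
0.045 [ 199  118   72   73 2527] 0.04485435528066484 ((542.6612548828125, 45.59455490112305), (160.73086547851562, 166.0380096435547), 83.43113708496094)
```

View pics/topz.png

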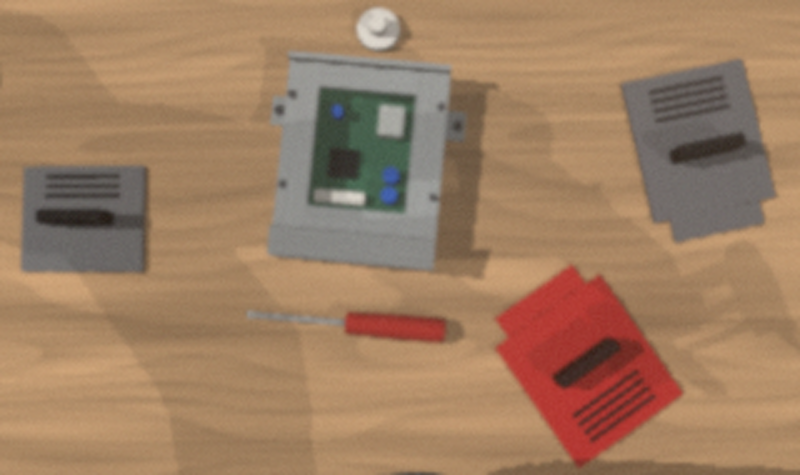

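```bash
python3 - <<'E'
from h import *
p=robot.camera_params('top');f=np.load('top0.npz');im=f['im'];d=f['d']
C=cloud(p,d)
m=(C[...,2]>.025)&(C[...,2]<.06);m[:110]=0;m[200:]=0;m[:,:330]=0;m[:,405:]=0
w=C[m]*1000;print(len(w),w.mean(0),cv2.minAreaRect(w[:,:2].astype(np.float32)),w[:,2].max())
mh=(im.max(2)<55);mh[:110]=0;mh[200:]=0;mh[:,:330]=0;mh[:,405:]=0
q=np.argwhere(mh)[:,::-1];w2=onplane(p,q,.04)*1000;print(len(q),cv2.minAreaRect(w2[:,:2].astype(np.float32)))
E
python3 -m creep '[{"dx":60,"dy":37,"dz":0,"spin":-0.08},{"dx":60,"dy":37,"dz":0,"spin":-0.08},{"dx":60,"dy":37},{"dx":60,"dy":37},{"dx":50,"dy":32}]'
```

```text
174 [ 537.82967448 -297.39390066   42.9205119 ] ((538.78466796875, -299.2501220703125), (14.381004333496094, 69.318359375), 10.791176795959473) 48.279359232973995
24 ((534.6709594726562, -289.9146728515625), (8.085007667541504, 56.74087142944336), 11.324520111083984)schema error: expected keys dx, dy, dz, spin, grip
```

```bash
python3 -m creep '[{"dx":60,"dy":37,"dz":0,"spin":-0.08,"grip":93},{"dx":60,"dy":37,"dz":0,"spin":-0.08,"grip":93},{"dx":60,"dy":37,"dz":0,"spin":0,"grip":93},{"dx":60,"dy":37,"dz":0,"spin":0,"grip":93},{"dx":50,"dy":32,"dz":0,"spin":0,"grip":93}]'
```

```text
t: 0.72
tcp_pos: [0.4558, -0.3495, 0.2158]
tool_rot: [0.996, 0.089, -0.001, -0.002]
ft_force: [-0.2, -1.2, 0.4]
finger_gap: 0.0932
```

```bash
python3 -m creep '[{"dx":55,"dy":33,"dz":-30,"spin":0.011,"grip":93},{"dx":25,"dy":15,"dz":-40,"spin":0,"grip":93},{"dx":0,"dy":0,"dz":-40,"spin":0,"grip":93},{"dx":0,"dy":0,"dz":-10,"spin":0,"grip":93},{"dx":0,"dy":0,"dz":0,"spin":0,"grip":93}]'
```

```text
t: 1.35
tcp_pos: [0.5337, -0.3003, 0.0967]
tool_rot: [0.995, 0.098, -0.001, -0.002]
ft_force: [0.0, -0.3, -0.5]
finger_gap: 0.0931
```

```bash
python3 -m creep '[{"dx":5,"dy":1,"dz":-20,"spin":-0.006,"grip":93},{"dx":0,"dy":0,"dz":-20,"spin":0,"grip":93},{"dx":0,"dy":0,"dz":0,"spin":0,"grip":93}]'
python3 - <<'E'
from h import *
p,im,d=grab('wrist');cv2.imwrite('pics/w1.png',im)
C=cloud(p,d);m=(C[...,2]>.037)&(C[...,2]<.05)
uv=proj(p,[[.5388,-.2993,.045]]);print(uv)
n,l,st,c=cv2.connectedComponentsWithStats(m.astype(np.uint8))
for j in range(1,n):
  if st[j,4]>300:
    w=C[l==j]*1000;print(st[j],cv2.minAreaRect(w[:,:2].astype(np.float32)),np.median(w[:,2]))
E
```

```text
t: 1.72
tcp_pos: [0.5403, -0.3021, 0.0582]
tool_rot: [0.996, 0.093, 0.002, 0.0]
ft_force: [0.3, -0.2, 0.1]
finger_gap: 0.0933
[[254.34737804 234.12670421]]
[ 196  216  121   27 3150] ((540.9122314453125, -299.8472900390625), (13.955002784729004, 69.46691131591797), 10.905978202819824) 46.574746005883185
```

View pics/w1.png

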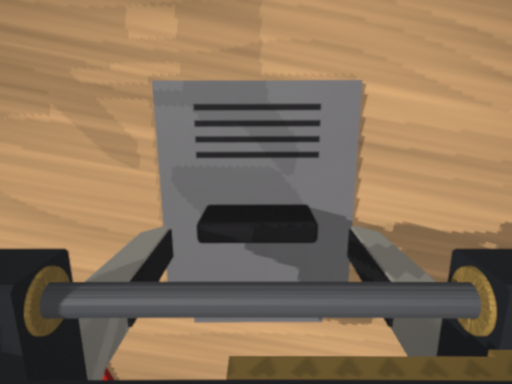

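```bash
python3 -m creep '[{"dx":0,"dy":2,"dz":-22,"spin":0.003,"grip":93},{"dx":0,"dy":0,"dz":-20,"spin":0,"grip":93},{"dx":0,"dy":0,"dz":0,"spin":0,"grip":93}]'
```

```text
t: 2.15
tcp_pos: [0.5433, -0.3032, 0.0205]
tool_rot: [0.996, 0.094, 0.005, 0.004]
ft_force: [0.3, -0.3, 0.2]
finger_gap: 0.0927
```

```bash
python3 -m creep '[{"dx":-3,"dy":3.5,"dz":-8,"spin":0,"grip":93},{"dx":0,"dy":0,"dz":0,"spin":0,"grip":93}]'
```

```text
t: 2.4
tcp_pos: [0.5412, -0.3005, 0.0144]
tool_rot: [0.996, 0.094, 0.007, 0.005]
ft_force: [0.8, 0.2, -0.9]
finger_gap: 0.0929
```

```bash
python3 -m creep '[{"dx":-1,"dy":0.5,"dz":-3,"spin":0,"grip":75},{"dx":0,"dy":0,"dz":0,"spin":0,"grip":60},{"dx":0,"dy":0,"dz":0,"spin":0,"grip":60}]'
```

```text
t: 2.78
tcp_pos: [0.541, -0.3007, 0.0128]
tool_rot: [0.996, 0.094, 0.007, 0.006]
ft_force: [0.4, -0.2, 0.1]
finger_gap: 0.0697
```

```bash
python3 -m creep '[{"dx":0,"dy":0,"dz":20,"spin":0,"grip":50},{"dx":0,"dy":0,"dz":40,"spin":0,"grip":50},{"dx":-15,"dy":10,"dz":50,"spin":-0.05,"grip":50},{"dx":-25,"dy":35,"dz":35,"spin":-0.06,"grip":50},{"dx":-25,"dy":50,"dz":0,"spin":-0.06,"grip":50}]'
python3 - <<'E'
from h import *
p=robot.camera_params('top');f=np.load('top0.npz');C=cloud(p,f['d'])
s=C[215:235,185:272].reshape(-1,3)*1000;s=s[s[:,2]>4];print(s.min(0),s.max(0),np.percentile(s[:,2],95))
E
```

```text
t: 3.4
tcp_pos: [0.4742, -0.2057, 0.159]
tool_rot: [1.0, 0.005, 0.006, 0.005]
ft_force: [0.4, 1.0, -2.7]
finger_gap: 0.07
[347.1278357  -33.14574377   4.17541393] [397.53484999 172.43161497 961.69749962] 27.11681957475742
```

```bash
python3 -m creep '[{"dx":-20,"dy":52,"dz":0,"spin":-0.05,"grip":50},{"dx":-20,"dy":55,"dz":0,"spin":-0.05,"grip":50},{"dx":-22,"dy":55,"dz":0,"spin":-0.02,"grip":50},{"dx":-22,"dy":50,"dz":0,"spin":0,"grip":50},{"dx":-10,"dy":20,"dz":0,"spin":0,"grip":50}]'
python3 - <<'E'
from h import *
print(robot.state()['tcp_pos'],robot.state()['tool_rot'])
for n in('top','side'):
    p,im,d=grab(n);cv2.imwrite(f'pics/{n}2.png',im);np.savez(f'{n}2.npz',im=im,d=d)
E
```

```text
t: 4.03
tcp_pos: [0.3738, 0.0345, 0.1591]
tool_rot: [0.998, -0.058, 0.006, 0.005]
ft_force: [1.1, 0.3, -2.5]
finger_gap: 0.07
[0.37378323 0.03446727 0.15906514] [ 0.99825768 -0.05847488  0.00641472  0.00459824]
```

View pics/top2.png

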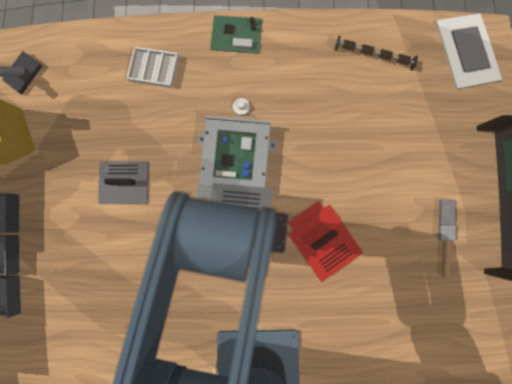

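View pics/side2.png

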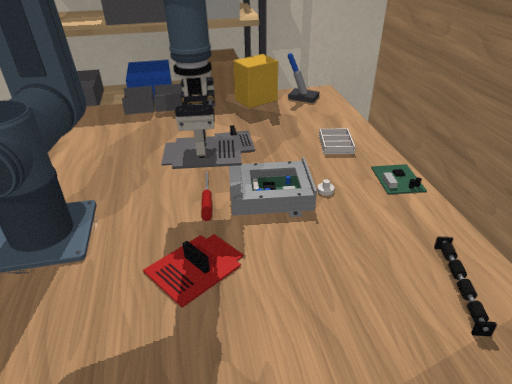

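```bash
python3 -m creep '[{"dx":-5,"dy":24,"dz":-30,"spin":0.003,"grip":50},{"dx":-2,"dy":8,"dz":-35,"spin":0,"grip":50},{"dx":0,"dy":0,"dz":-12,"spin":0,"grip":50},{"dx":0,"dy":0,"dz":0,"spin":0,"grip":50}]'
```

```text
t: 4.62
tcp_pos: [0.3702, 0.0645, 0.0811]
tool_rot: [0.998, -0.056, 0.009, 0.006]
ft_force: [0.7, 0.6, -1.8]
finger_gap: 0.0696
```

```bash
python3 -m creep '[{"dx":-2,"dy":0,"dz":-7,"spin":0,"grip":50},{"dx":0,"dy":0,"dz":-6,"spin":0,"grip":50},{"dx":0,"dy":0,"dz":0,"spin":0,"grip":50}]'
python3 -m creep '[{"dx":0,"dy":0,"dz":-6,"spin":0,"grip":50},{"dx":0,"dy":0,"dz":-6,"spin":0,"grip":50}]'
```

```text
t: 5.0
tcp_pos: [0.3694, 0.0634, 0.0686]
tool_rot: [0.998, -0.057, 0.01, 0.006]
ft_force: [-1.0, 0.4, -1.3]
finger_gap: 0.0697
t: 5.25
tcp_pos: [0.3689, 0.0632, 0.0566]
tool_rot: [0.998, -0.057, 0.01, 0.006]
ft_force: [-5.3, -1.2, 5.1]
finger_gap: 0.0698
```

```bash
cat > tilt.py <<'E'
from h import *
import sys
def tilt(tag,show=True):
    s=robot.state();p,im,d=grab('side')
    cv2.imwrite(f'pics/{tag}.png',im);np.savez(f'{tag}.npz',im=im,d=d)
    C=cloud(p,d);t=s['tcp_pos'];yaw=np.radians(-6.5)
    ex=np.array([np.cos(yaw),np.sin(yaw),0]);ey=np.array([-ex[1],ex[0],0])
    D=C-t;lx=D@ex;ly=D@ey;lz=D[...,2]
    hsv=cv2.cvtColor(im,cv2.COLOR_BGR2HSV)
    # right part of the panel (towards the camera)
    m=(d>0)&(hsv[...,1]<70)&(ly<-.03)&(ly>-.075)&(abs(lx)<.12)&(lz>-.06)&(lz<.06)
    P=np.c_[lx[m],ly[m],lz[m]]
    rng=np.random.default_rng(0);best=None
    for _ in range(500):
        q=P[rng.choice(len(P),3,False)];n=np.cross(q[1]-q[0],q[2]-q[0]);L=np.linalg.norm(n)
        if L<1e-7: continue
        n/=L
        if abs(n[2])<.85: continue
        k=abs((P-q[0])@n)<.002
        if best is None or k.sum()>best.sum(): best=k
    Q=P[best];c=Q.mean(0);n=np.linalg.svd(Q-c)[2][2];n*=np.sign(n[2])
    print(tag,'t',s['t'],'tcp',t.round(4),'F',s['ft_force'].round(1),'n',best.sum(),len(P))
    print(' pitch(far end up) %.1f roll %.1f'%(np.degrees(np.arctan2(-n[0],n[2])),np.degrees(np.arctan2(-n[1],n[2]))),
      'top surf z under TCP: %.1f'%((t[2]+c[2]+(n[0]*c[0]+n[1]*c[1])/n[2])*1000),'lx range',np.percentile(Q[:,0],[0.5,99.5])*1000,'ly',np.percentile(Q[:,1],[1,99])*1000)
    return s,p,im,d
if __name__=='__main__': tilt(sys.argv[1])
E
python3 tilt.py s3
```

```text
s3 t 5.25 tcp [0.3689 0.0632 0.0566] F [-5.3 -1.2  5.1] n 552 1051
 pitch(far end up) 13.0 roll -0.7 top surf z under TCP: 48.0 lx range [-78.28291557  86.42151768] ly [-67.604193  -30.8795414]
```

View pics/s3.png

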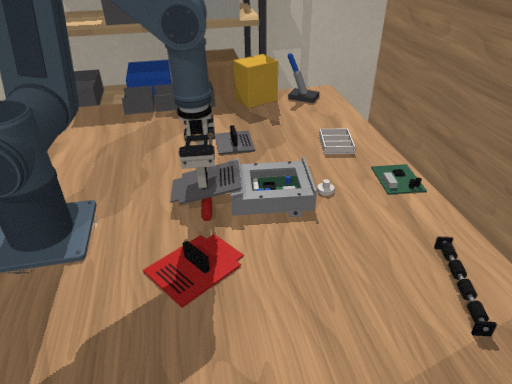

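```bash
python3 -m creep '[{"dx":0,"dy":0,"dz":-6,"spin":0,"grip":50},{"dx":0,"dy":0,"dz":0,"spin":0,"grip":50}]'; python3 tilt.py s4
```

```text
t: 5.55
tcp_pos: [0.3684, 0.0634, 0.0496]
tool_rot: [0.998, -0.057, 0.009, 0.006]
ft_force: [-1.8, 0.8, 0.6]
finger_gap: 0.07
s4 t 5.55 tcp [0.3684 0.0634 0.0496] F [-1.8  0.8  0.6] n 562 1045
 pitch(far end up) 18.7 roll 0.4 top surf z under TCP: 42.1 lx range [-75.10611629  86.1134755 ] ly [-67.04910217 -30.34210025]
```

```bash
python3 -m creep '[{"dx":0,"dy":0,"dz":40,"spin":0,"grip":50},{"dx":15,"dy":-2,"dz":35,"spin":0,"grip":50},{"dx":50,"dy":-5,"dz":10,"spin":0,"grip":50},{"dx":55,"dy":-5,"dz":0,"spin":0,"grip":50},{"dx":45,"dy":-4,"dz":0,"spin":0,"grip":50}]'
python3 -m creep '[{"dx":0,"dy":0,"dz":0,"spin":0,"grip":50}]';  python3 tilt.py s5
```

```text
t: 6.22
tcp_pos: [0.538, 0.0473, 0.1384]
tool_rot: [0.998, -0.057, 0.012, 0.006]
ft_force: [-0.3, 0.1, -2.0]
finger_gap: 0.0703
t: 6.35
tcp_pos: [0.5418, 0.0465, 0.1382]
tool_rot: [0.998, -0.058, 0.013, 0.006]
ft_force: [-0.4, 0.1, -2.7]
finger_gap: 0.0699
s5 t 6.35 tcp [0.5418 0.0465 0.1382] F [-0.4  0.1 -2.7] n 602 918
 pitch(far end up) 19.2 roll -0.4 top surf z under TCP: 130.0 lx range [-75.22866348  84.36414638] ly [-67.36741585 -30.28908896]
```

Run:
```python
from h import *
f=np.load('s5.npz');im=f['im'];cv2.imwrite('pics/s5z.png',cv2.resize(im[80:240,170:370],None,fx=4,fy=3.75,interpolation=cv2.INTER_CUBIC)[:600])
p=robot.camera_params('top');im,d=robot.camera('top');cv2.imwrite('pics/t5.png',im[60:260,120:360].repeat(3,0).repeat(3,1)[:600]);np.savez('t5.npz',im=im,d=d)
```

```text
(no output)
```

View pics/s5z.png

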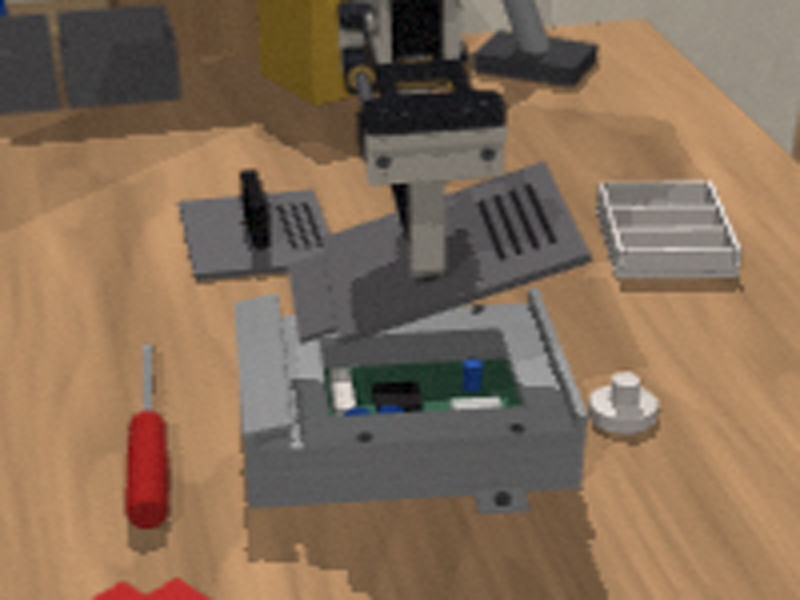

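View pics/t5.png

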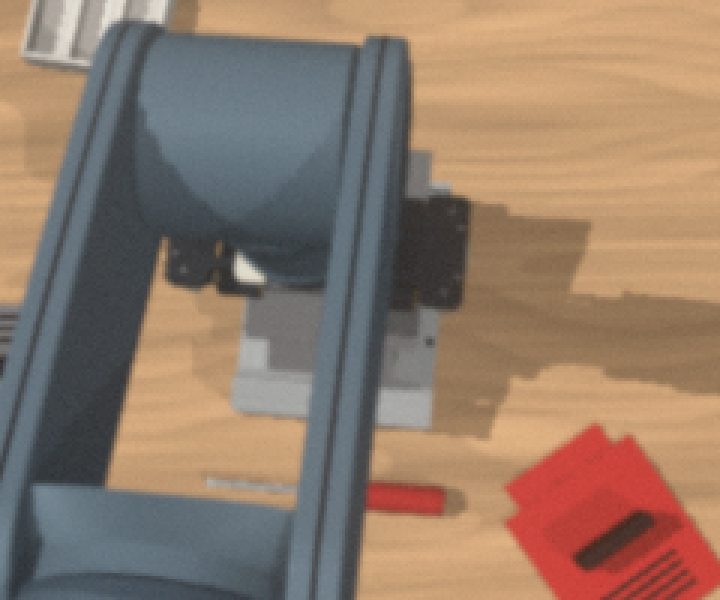

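```bash
cat > tip.py <<'E'
from h import *
import sys
def box(C):
    B=np.array([.531,.0468,0]);y=np.radians(-6.5);ex=np.array([np.cos(y),np.sin(y),0]);ey=np.array([-ex[1],ex[0],0])
    D=(C-B)*1000;return np.stack([D@ex,D@ey,D[...,2]],-1)
if __name__=='__main__':
    for n,fn in(('side','s5.npz'),('top','t5.npz')):
        f=np.load(fn);p=robot.camera_params(n);b=box(cloud(p,f['d']))
        hs=cv2.cvtColor(f['im'],cv2.COLOR_BGR2HSV)
        m=(hs[...,1]<70)&(f['d']>0)&(b[...,2]>92)&(b[...,2]<160)&(abs(b[...,1])<75)&(b[...,0]<-10)&(b[...,0]>-120)
        # plane at known pitch: keep points near
        zz=b[...,2]-130-np.tan(np.radians(19.2))*(b[...,0]-10)
        m&=abs(zz)<7
        P=b[m];print(n,len(P),'x min',np.sort(P[:,0])[[2,10,30]] if len(P)>40 else P,'y',np.percentile(P[P[:,0]<-55][:,1],[2,98]),'panel y',np.percentile(P[P[:,0]>-40][:,1],[2,98]))
E
python3 tip.py
```

```text
side 638 x min [-65.15798798 -64.47438866 -62.22842335] y [-48.04293346  45.20761931] panel y [-65.91756253  62.15077492]
top 744 x min [-68.86229502 -68.03363405 -65.82455734] y [-47.09013788  47.19708395] panel y [-63.67370621  64.14898467]
```

```bash
python3 -m creep '[{"dx":2,"dy":-1,"dz":-22,"spin":0,"grip":50},{"dx":0,"dy":0,"dz":-18,"spin":0,"grip":50},{"dx":0,"dy":0,"dz":-6,"spin":0,"grip":50},{"dx":0,"dy":0,"dz":0,"spin":0,"grip":50}]';  python3 tilt.py s6
python3 - <<'E'
from h import *
f=np.load('s6.npz');im=f['im'];cv2.imwrite('pics/s6z.png',cv2.resize(im[80:240,170:370],None,fx=4,fy=3.75,interpolation=cv2.INTER_CUBIC)[:600])
E
```

```text
t: 6.95
tcp_pos: [0.5357, 0.0472, 0.091]
tool_rot: [0.998, -0.057, 0.01, 0.006]
ft_force: [0.6, 0.1, -2.0]
finger_gap: 0.0699
s6 t 6.95 tcp [0.5357 0.0472 0.091 ] F [ 0.6  0.1 -2. ] n 573 1603
 pitch(far end up) 18.9 roll 0.7 top surf z under TCP: 83.6 lx range [-74.04639691  84.47587946] ly [-67.27784729 -30.68205174]
```

View pics/s6z.png

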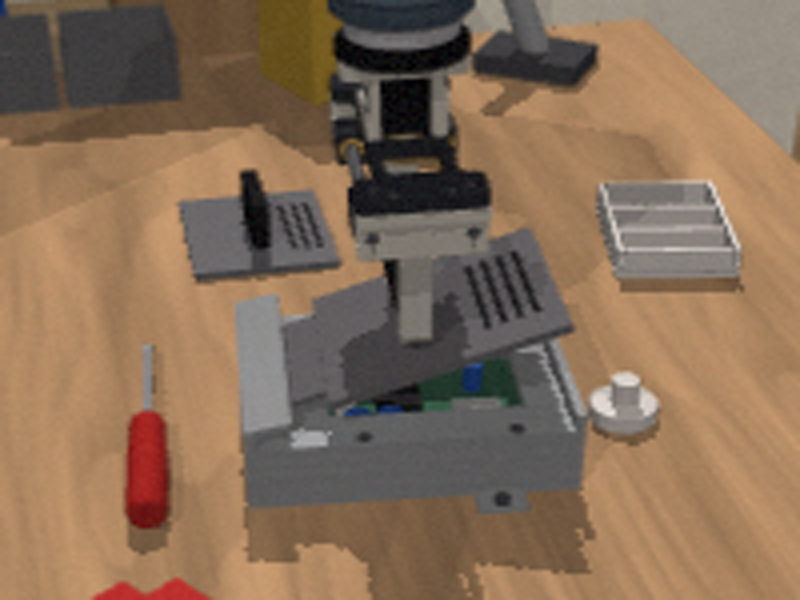

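```bash
python3 -m creep '[{"dx":2,"dy":0,"dz":-4,"spin":0,"grip":50},{"dx":0,"dy":0,"dz":0,"spin":0,"grip":50}]'
```

```text
t: 7.25
tcp_pos: [0.5388, 0.0471, 0.0885]
tool_rot: [0.998, -0.057, 0.012, 0.006]
ft_force: [-0.6, -1.0, -1.9]
finger_gap: 0.0702
```

```bash
python3 -m creep '[{"dx":0,"dy":0,"dz":-2.5,"spin":0,"grip":50},{"dx":-5,"dy":0.5,"dz":0,"spin":0,"grip":50},{"dx":0,"dy":0,"dz":0,"spin":0,"grip":50}]'
```

```text
t: 7.62
tcp_pos: [0.5337, 0.0476, 0.0862]
tool_rot: [0.998, -0.057, 0.012, 0.006]
ft_force: [-0.2, 0.8, -2.9]
finger_gap: 0.0699
```

```bash
python3 -m creep '[{"dx":-5,"dy":0.5,"dz":0,"spin":0,"grip":50},{"dx":0,"dy":0,"dz":0,"spin":0,"grip":50}]'; python3 -m creep '[{"dx":-5,"dy":0.5,"dz":0,"spin":0,"grip":50},{"dx":0,"dy":0,"dz":0,"spin":0,"grip":50}]'; python3 tilt.py s7
python3 - <<'E'
from h import *
f=np.load('s7.npz');im=f['im'];cv2.imwrite('pics/s7z.png',cv2.resize(im[80:240,170:370],None,fx=4,fy=3.75,interpolation=cv2.INTER_CUBIC)[:600])
E
```

```text
t: 7.88
tcp_pos: [0.5282, 0.0482, 0.0863]
tool_rot: [0.998, -0.057, 0.012, 0.006]
ft_force: [0.9, -0.1, -2.5]
finger_gap: 0.0696
t: 8.12
tcp_pos: [0.5228, 0.0487, 0.0863]
tool_rot: [0.998, -0.057, 0.012, 0.006]
ft_force: [0.0, -0.1, -1.8]
finger_gap: 0.0697
s7 t 8.125 tcp [0.5228 0.0487 0.0863] F [ 0.  -0.1 -1.8] n 558 1554
 pitch(far end up) 18.6 roll 0.4 top surf z under TCP: 79.1 lx range [-60.98475091  84.68914922] ly [-67.91042326 -30.74361831]
```

View pics/s7z.png

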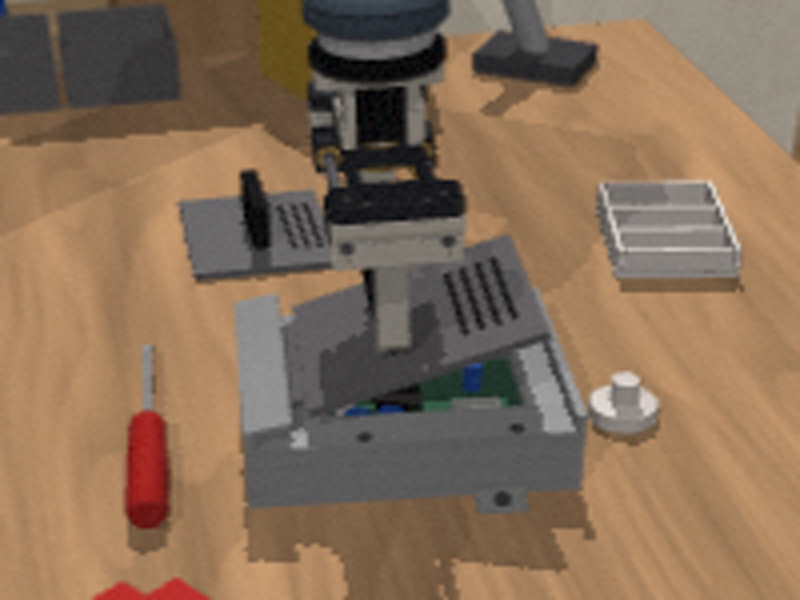

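```bash
python3 -m creep '[{"dx":0.5,"dy":0,"dz":-2,"spin":0,"grip":50},{"dx":3.6,"dy":-0.4,"dz":-5,"spin":0,"grip":50}]';python3 -m creep '[{"dx":3.1,"dy":-0.4,"dz":-5,"spin":0,"grip":50},{"dx":0,"dy":0,"dz":0,"spin":0,"grip":50}]'; python3 tilt.py s8
```

```text
t: 8.43
tcp_pos: [0.5276, 0.0482, 0.0797]
tool_rot: [0.998, -0.057, 0.013, 0.006]
ft_force: [-1.3, -0.5, 2.4]
finger_gap: 0.0698
t: 8.68
tcp_pos: [0.5315, 0.0475, 0.0743]
tool_rot: [0.998, -0.057, 0.013, 0.006]
ft_force: [-0.2, -0.5, 0.1]
finger_gap: 0.0695
s8 t 8.675 tcp [0.5315 0.0475 0.0743] F [-0.2 -0.5  0.1] n 553 1532
 pitch(far end up) 12.3 roll 0.9 top surf z under TCP: 68.5 lx range [-67.04706295  83.77935153] ly [-67.32706705 -30.70439155]
```

```bash
python3 -m creep '[{"dx":1,"dy":0,"dz":-5,"spin":0,"grip":50},{"dx":1,"dy":0,"dz":-5,"spin":0,"grip":50},{"dx":0,"dy":0,"dz":0,"spin":0,"grip":50}]'; python3 tilt.py s9
```

```text
t: 9.1
tcp_pos: [0.5362, 0.0469, 0.0651]
tool_rot: [0.998, -0.057, 0.016, 0.006]
ft_force: [0.9, -1.6, -0.1]
finger_gap: 0.0698
s9 t 9.1 tcp [0.5362 0.0469 0.0651] F [ 0.9 -1.6 -0.1] n 551 1462
 pitch(far end up) 6.2 roll -0.5 top surf z under TCP: 58.5 lx range [-74.29018961  81.99649493] ly [-67.44495334 -30.40605092]
```

```bash
python3 -m creep '[{"dx":-4,"dy":0.5,"dz":0,"spin":0,"grip":50},{"dx":0,"dy":0,"dz":-4,"spin":0,"grip":50},{"dx":0,"dy":0,"dz":-2,"spin":0,"grip":50},{"dx":0,"dy":0,"dz":0,"spin":0,"grip":50}]'; python3 tilt.py s10;python3 - <<'E'
from h import *
f=np.load('s10.npz');im=f['im'];cv2.imwrite('pics/s10z.png',cv2.resize(im[80:240,170:370],None,fx=4,fy=3.75,interpolation=cv2.INTER_CUBIC)[:600])
E
```

```text
t: 9.65
tcp_pos: [0.5333, 0.0473, 0.0597]
tool_rot: [0.998, -0.057, 0.017, 0.006]
ft_force: [0.8, -0.4, 2.5]
finger_gap: 0.0697
s10 t 9.65 tcp [0.5333 0.0473 0.0597] F [ 0.8 -0.4  2.5] n 517 1335
 pitch(far end up) 2.2 roll 2.6 top surf z under TCP: 55.5 lx range [-69.18414158  97.09578391] ly [-68.12122057 -30.54572709]
```

View pics/s10z.png

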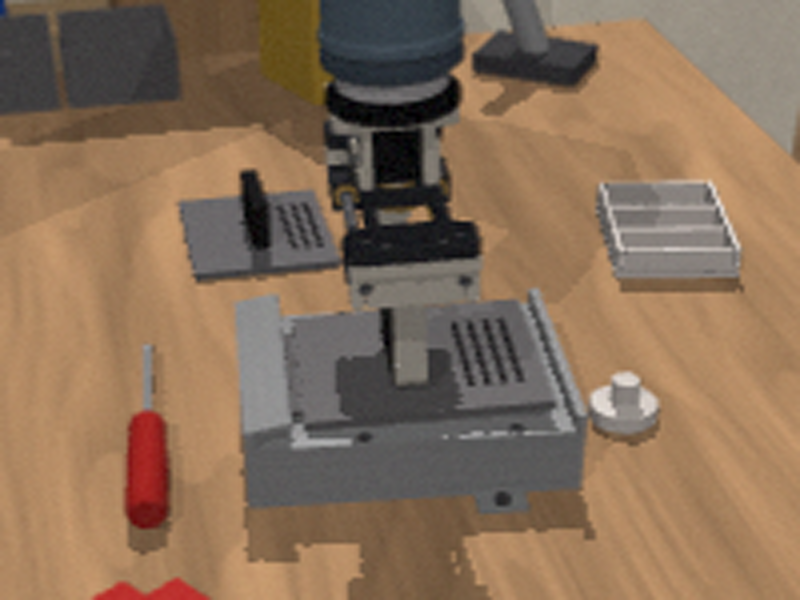

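```bash
python3 -m creep '[{"dx":0,"dy":0,"dz":-2.5,"spin":0,"grip":50},{"dx":0,"dy":0,"dz":0,"spin":0,"grip":50}]'; python3 tilt.py s11
cat > meas.py <<'E'
from tip import *
def run(tag):
  for n in('side','top'):
    p,im,d=grab(n);np.savez(f'{tag}{n}.npz',im=im,d=d);cv2.imwrite(f'pics/{tag}{n}.png',cv2.resize(im[70:250,150:350],None,fx=3.8,fy=3.2,interpolation=cv2.INTER_CUBIC))
    b=box(cloud(p,d));g=im.mean(2)
    m=(d>0)&(abs(b[...,2]-51)<4)&(abs(b[...,0])<100)&(abs(b[...,1])<80)
    P=b[m];G=g[m];dark=G<np.percentile(G,90)*0+135
    Q=P[(P[:,2]>48.5)]
    print(n,'panel z: near lip %.1f far %.1f left %.1f right %.1f'%tuple(np.median(Q[k][:,2]) for k in ((Q[:,0]<-40)&(Q[:,0]>-60),(Q[:,0]>55)&(Q[:,0]<75),Q[:,1]>45,Q[:,1]<-45)),
     'y',np.percentile(Q[abs(Q[:,0])<60][:,1],[1,99]),'x',np.percentile(Q[:,0],[1,99]))
if __name__=='__main__': run(sys.argv[1])
E
python3 meas.py m11
```

```text
t: 9.95
tcp_pos: [0.5338, 0.0472, 0.0572]
tool_rot: [0.998, -0.057, 0.018, 0.006]
ft_force: [1.7, -0.7, 2.5]
finger_gap: 0.0698
s11 t 9.95 tcp [0.5338 0.0472 0.0572] F [ 1.7 -0.7  2.5] n 531 1278
 pitch(far end up) 1.0 roll -1.4 top surf z under TCP: 50.1 lx range [-70.4135919   95.26602411] ly [-67.46566971 -30.41251831]
side panel z: near lip 50.2 far 51.8 left 50.4 right 51.4 y [-65.96716959  63.04138837] x [-67.27310839  98.17416536]
top panel z: near lip 51.7 far 52.9 left 51.1 right 52.3 y [-65.34624372  64.26967095] x [-69.92674853  89.38171736]
```

View pics/m11side.png

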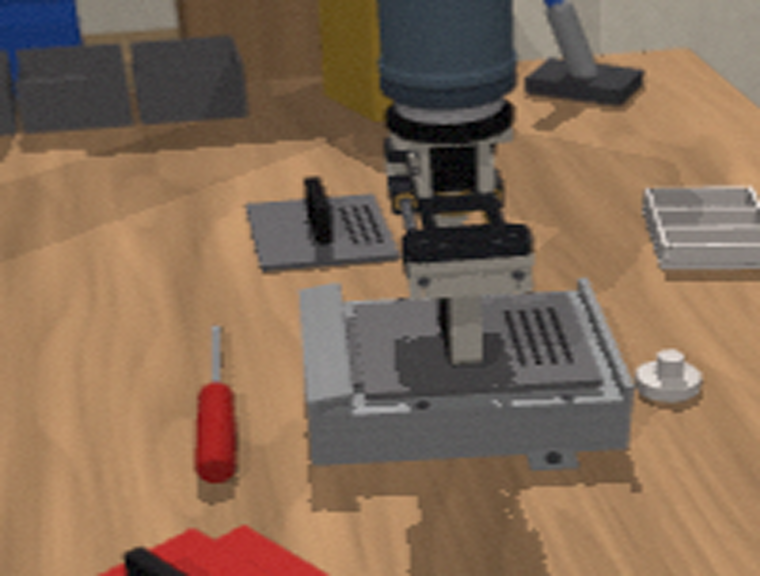

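View pics/m11top.png

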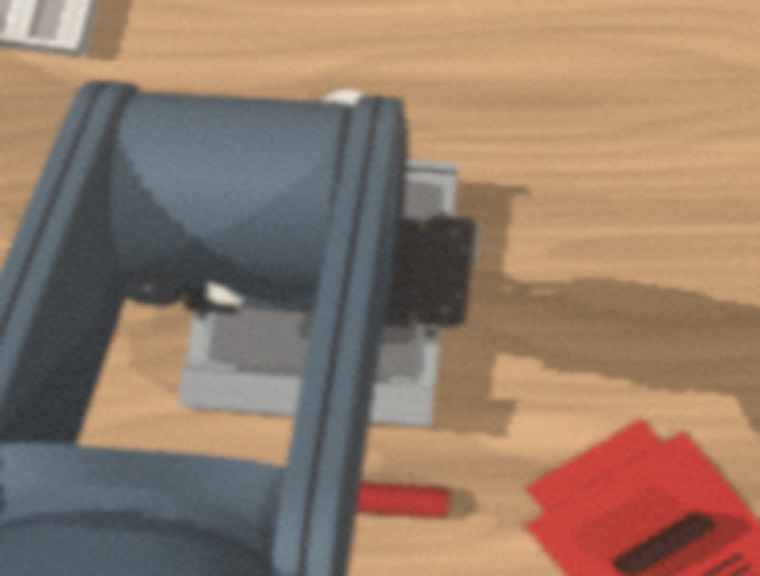

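Run:
```python
from tip import *
p=robot.camera_params('side');im=np.load('m11side.npz')['im']
cv2.imwrite('pics/m11c.png',cv2.resize(im[150:205,225:325],None,fx=8,fy=8,interpolation=cv2.INTER_CUBIC))
print(box(onplane(p,[[308.7,189.7],[301.3,161.6],[243.4,194.4]],.051)))
# predicted corner px for perfectly centred cover & rims
ang=np.radians(-6.5);R=np.array([[np.cos(ang),-np.sin(ang)],[np.sin(ang),np.cos(ang)]])
def w(x,y,z): return [*(R@[x/1000,y/1000]+[.531,.0468]),z/1000]
print(proj(p,[w(86,-65,51),w(86,65,51),w(-62,-65,51),w(94,-80,57),w(-72,-80,64),w(-72,-80,59),w(100,-80,57)]))
```

```text
[[ 83.76389382 -69.10128872  51.        ]
 [ 89.2911191   60.21840209  51.        ]
 [-70.05172405 -71.89031225  51.        ]]
[[309.30580726 188.66075225]
 [299.73122966 160.74414124]
 [246.65931566 192.49809324]
 [314.12836515 189.95102844]
 [242.58181044 191.84152769]
 [242.6547244  193.63003498]
 [316.68821968 189.79364943]]
```

View pics/m11c.png

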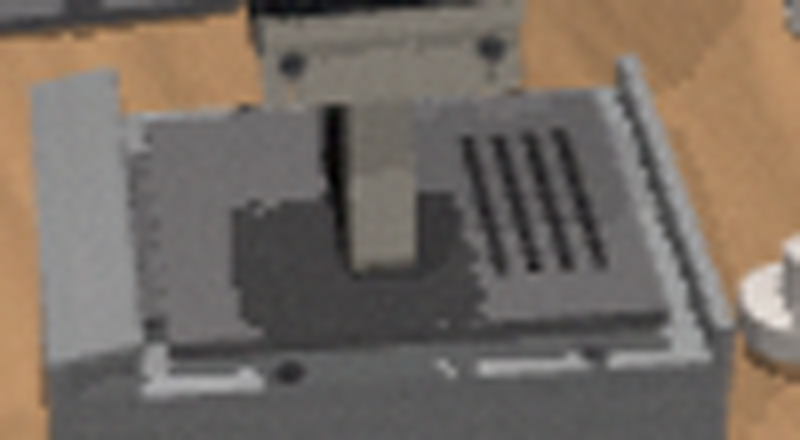

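```bash
python3 -m creep '[{"dx":0,"dy":0,"dz":-1.5,"spin":0,"grip":50},{"dx":0,"dy":0,"dz":0,"spin":0,"grip":50}]'; python3 tilt.py s12
```

```text
t: 10.35
tcp_pos: [0.5338, 0.0472, 0.0563]
tool_rot: [0.998, -0.057, 0.018, 0.006]
ft_force: [1.2, -1.3, 3.5]
finger_gap: 0.0695
s12 t 10.35 tcp [0.5338 0.0472 0.0563] F [ 1.2 -1.3  3.5] n 541 1264
 pitch(far end up) 0.2 roll -0.1 top surf z under TCP: 50.2 lx range [-71.62317674  91.59574881] ly [-67.50776503 -30.66181769]
```

Flat (pitch 0.2°, roll −0.1°, top at z ≈ 50–51). Releasing.

```bash
python3 -m creep '[{"dx":0,"dy":0,"dz":0,"spin":0,"grip":80},{"dx":0,"dy":0,"dz":0,"spin":0,"grip":93},{"dx":0,"dy":0,"dz":0,"spin":0,"grip":93}]'; python3 -m creep '[{"dx":0,"dy":0,"dz":20,"spin":0,"grip":93},{"dx":0,"dy":0,"dz":40,"spin":0,"grip":93},{"dx":0,"dy":0,"dz":50,"spin":0,"grip":93},{"dx":-50,"dy":-30,"dz":30,"spin":0,"grip":93},{"dx":-50,"dy":-55,"dz":0,"spin":0,"grip":93}]';  python3 -m creep '[{"dx":-40,"dy":-60,"dz":0,"spin":0,"grip":93},{"dx":-40,"dy":-60,"dz":0,"spin":0,"grip":93},{"dx":0,"dy":-60,"dz":0,"spin":0,"grip":93},{"dx":0,"dy":-60,"dz":0,"spin":0,"grip":93},{"dx":0,"dy":0,"dz":0,"spin":0,"grip":93}]'
sed -i 's/150:350/170:310/;s/fx=3.8/fx=5/' meas.py; python3 meas.py m13
python3 - <<'E'
from tip import *
for n in('side','top'):
    f=np.load(f'm13{n}.npz');p=robot.camera_params(n);b=box(cloud(p,f['d']))
    w=b[(f['d']>0)&(b[...,2]>80)&(b[...,2]<96)&(abs(b[...,0])<40)&(abs(b[...,1])<50)]
    print(n,len(w),cv2.minAreaRect(w[:,:2].astype(np.float32)),np.median(w[:,2]))
E
```

```text
t: 10.78
tcp_pos: [0.531, 0.0479, 0.0544]
tool_rot: [0.998, -0.057, 0.015, 0.006]
ft_force: [-0.0, -0.3, 0.5]
finger_gap: 0.0918
t: 11.4
tcp_pos: [0.4383, -0.0271, 0.1939]
tool_rot: [0.998, -0.054, 0.013, 0.006]
ft_force: [0.8, -2.2, 0.3]
finger_gap: 0.0932
t: 12.02
tcp_pos: [0.3634, -0.257, 0.1945]
tool_rot: [0.998, -0.055, 0.014, 0.007]
ft_force: [-0.0, 0.5, 0.0]
finger_gap: 0.0927
side panel z: near lip 49.5 far 49.7 left 49.6 right 49.7 y [-65.79513992  63.44866369] x [-64.62221274  97.3086521 ]
top panel z: near lip 51.0 far 51.2 left 50.8 right 51.0 y [-64.19507433  64.48253203] x [-69.02195292  94.35140679]
side 102 ((-2.493065357208252, -3.69830322265625), (13.586119651794434, 70.43517303466797), 0.05326308310031891) 87.62285815966631
top 181 ((-3.3595142364501953, 0.054279327392578125), (68.87348937988281, 14.033055305480957), 89.9017562866211) 89.37401024571268
```

View pics/m13top.png

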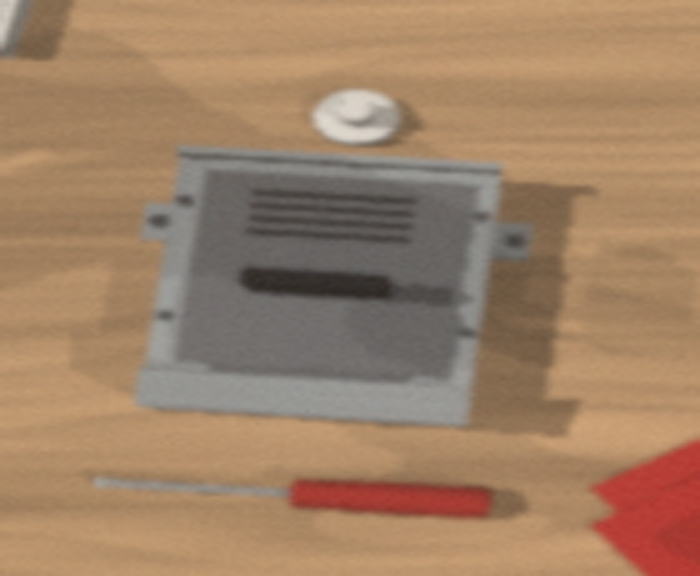

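View pics/m13side.png

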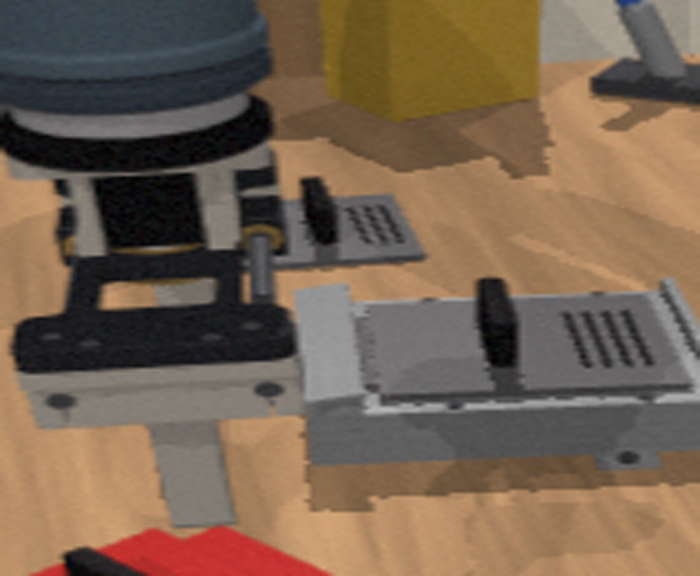

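Run:
```python
from tip import *
f=np.load('m13top.npz');p=robot.camera_params('top');im=f['im']
ang=np.radians(-6.5);R=np.array([[np.cos(ang),-np.sin(ang)],[np.sin(ang),np.cos(ang)]])
def prof(xs,ys,z):
    X,Y=np.meshgrid(xs,ys);W=np.c_[(R@np.stack([X.ravel(),Y.ravel()])/1000).T+[.531,.0468],np.full(X.size,z/1000)]
    uv=proj(p,W).astype(np.float32)
    return cv2.remap(im.mean(2).astype(np.float32),uv[:,0].reshape(X.shape),uv[:,1].reshape(X.shape),cv2.INTER_LINEAR)
xs=np.arange(72,104,2);a=prof(xs,np.arange(-55,55,2),51)
for lo,hi in((0,18),(18,36),(36,55)): print('far',dict(zip(xs.tolist(),a[lo:hi].mean(0).round().astype(int).tolist())))
xs=np.arange(-80,-50,2)
for ys in(np.arange(51,63,1),np.arange(-62,-50,1),np.arange(-40,40,2)): print('near',dict(zip(xs.tolist(),prof(xs,ys,51).mean(0).round().astype(int).tolist())))
xs=np.arange(84,110,2);print('rim@57',dict(zip(xs.tolist(),prof(xs,np.arange(-55,55,2),57).mean(0).round().astype(int).tolist())))
xs=np.arange(-110,-60,2);print('lip@64',dict(zip(xs.tolist(),prof(xs,np.arange(-78,-68,1),64).mean(0).round().astype(int).tolist())))
```

```text
far {72: 99, 74: 104, 76: 105, 78: 107, 80: 110, 82: 119, 84: 134, 86: 146, 88: 149, 90: 142, 92: 122, 94: 117, 96: 130, 98: 144, 100: 147, 102: 141}
far {72: 94, 74: 100, 76: 101, 78: 102, 80: 104, 82: 111, 84: 125, 86: 134, 88: 135, 90: 127, 92: 111, 94: 108, 96: 124, 98: 138, 100: 143, 102: 141}
far {72: 95, 74: 99, 76: 100, 78: 100, 80: 103, 82: 110, 84: 122, 86: 132, 88: 135, 90: 129, 92: 114, 94: 105, 96: 119, 98: 133, 100: 137, 102: 135}
near {-80: 148, -78: 148, -76: 149, -74: 145, -72: 140, -70: 138, -68: 138, -66: 131, -64: 121, -62: 114, -60: 112, -58: 112, -56: 112, -54: 112, -52: 112}
near {-80: 151, -78: 151, -76: 151, -74: 148, -72: 141, -70: 138, -68: 134, -66: 124, -64: 113, -62: 107, -60: 106, -58: 105, -56: 104, -54: 103, -52: 103}
near {-80: 150, -78: 151, -76: 150, -74: 143, -72: 129, -70: 114, -68: 107, -66: 106, -64: 109, -62: 111, -60: 112, -58: 112, -56: 112, -54: 111, -52: 111}
rim@57 {84: 135, 86: 140, 88: 136, 90: 121, 92: 109, 94: 119, 96: 135, 98: 142, 100: 140, 102: 136, 104: 133, 106: 130, 108: 129}
lip@64 {-110: 143, -108: 145, -106: 142, -104: 134, -102: 130, -100: 137, -98: 146, -96: 147, -94: 147, -92: 148, -90: 150, -88: 150, -86: 150, -84: 149, -82: 148, -80: 148, -78: 148, -76: 146, -74: 145, -72: 146, -70: 148, -68: 149, -66: 148, -64: 147, -62: 147}
```

Run:
```python
from h import *
s=robot.state();print(s['t'],s['ft_force'].round(1),s['qvel'].round(3));print(robot.hand_in())
```

```text
12.125 [-0.1 -0.5  0.7] [ 0.04  -0.018  0.021  0.005  0.001  0.002]
the job is handed in; nothing more can be done
None
```

I fitted the long cover to the box and handed the job in at 12.1 s; no verdict is given. I gripped the handle by its ends and pressed the cover's far end on top of the lip to angle it. I then slid the tongue under the lip at about 18.6°, lowered the cover flat while still holding it, let go, and moved the arm clear.

**Last checks:**
- **Level:** the cover lies flat inside the far rim. Its top was at z ≈ 51 mm in the top view and 49.6 mm in the side view, against 51 mm expected.
- **Across the box:** it is within about 1 mm of centre by the panel edges. The side view put the handle 3.7 mm off, but the top view put it at 0.
- **Along the box:** it is not exactly centred. It sits about 2 to 3 mm towards the lip, with 8 mm of play each way. The tongue is about 17 mm under the lip, and I chose not to disturb it to correct this.
- **Surroundings:** the side view showed the short cover where it had been, the robot was touching nothing, and the largest contact force I read was about 7 N.

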